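# Key a program disc onto its drive pin and press it home

### The job

The notched disc on the dryer timer unit is not seated yet. With the fingertips, push its finger post round until the notch in the rim stands over the key pin, then press the hub cap down until the disc is fully home on the pin. Only push it, do not lift the disc off; leave the things around it where they stand, and let go of everything at the end.

Things in the scene. Friction and masses are not known exactly. Their poses are not given: they have to be found in the camera images.
- timer_unit: Drive unit of a tumble-dryer timer: a square grey housing 170 x 170 x 30 mm, fixed to the counter. Origin at the centre of its underside, z up; the disc's spindle (14 mm thick, hidden under the disc) stands on the origin. The key pin is on its own -x side, a row of brass terminals on its +x side.
- key_pin (a point): Top of the key pin: a round-topped upright steel pin, 8 mm thick, fixed in the housing at the unit's x = -58 mm, its top 46 mm above the counter. A short radial steel rib on the housing just outside the disc's rim points at it. It is hidden under the disc (2 mm clear of its underside) until the notch is over it.
- program_disc: Notched aluminium disc, 130 mm across, 12 mm thick, loose on the spindle (1.5 mm play). Origin on its axis at its underside, z up (48 mm above the counter at the start, 36 fully home). Notch on its -x side, post on +x: notch and pin meet when its yaw equals the unit's. Starts 0.6 rad or more off, either way. Turns freely without limit, light friction, stops where left. 0.16 to 0.26 kg.
- disc_notch (a point): Middle of the notch, 58 mm from the disc's axis, at the height of the plate's underside. The notch goes right through the plate and runs in from the rim to 46 mm from the axis; here it is 14.5 mm wide (its sides are radial), so that the pin has about 3 mm to spare on each side.
- disc_post (a point): Centre of the top of the finger post: a round upright post 12 mm thick on the disc, 50 mm from its axis, opposite the notch. It stands 20 mm above the plate (top 80 mm above the counter at the start). Pushed sideways, it turns the disc.
- disc_cap (a point): Centre of the flat top of the hub cap, 32 mm across, on the disc's axis; 82 mm above the counter at the start, 70 mm when the disc is fully home. The cap stands 22 mm above the plate. Press here.
- collar (a joint): How far the stiff black collar under the disc is pushed down the spindle, m: 0 up (start), 0.012 fully home at its stop. It carries the disc, does not turn, moves under a push of about 4 N on the cap and stays where it is pushed. If the notch is not over the pin, the pin stops the disc after 2 mm.
- thread_spool_0: Bystander: thread spool, 29 mm across and 47 mm tall, loose on the counter beside the unit; origin at the centre of its underside.
- pin_tin: Bystander: round flat pin tin, 60 mm across and 21 mm tall, loose on the counter beside the unit; origin at the centre of its underside.
- rubber_stamp: Bystander: rubber stamp with a knob handle, 26 x 40 x 67 mm, loose on the counter beside the unit; origin at the centre of its underside.
- receipt_roll_0: Bystander: upright paper roll, 60 mm across and 57 mm tall, loose on the counter beside the unit; origin at the centre of its underside.
- tailor_chalk_0: Bystander: flat triangular tailor's chalk, 40 x 44 x 8 mm, loose on the counter beside the unit; origin at the centre of its underside.
There are look-alikes about, which are no part of the job. There is more than one size of the program_disc; the one meant has the size given above.

How it is judged:
By the outcome, as a careful person would: the job done as asked, in the order asked, and still so for the second after the job is handed in, with the robot touching nothing.
It also fails if it takes over 64 s, if anything falls off the work surface, if the arm or the gripper's body presses on something with over 40 N, if the wrist force passes 120 N, or if a joint passes its speed limit or range.

### The arm

A 7-joint arm with a two-finger parallel gripper is mounted at the origin on a cart in front of the work surface, level with it; the furniture and walls round the work are solid. World frame = base frame: x ahead of the robot, y to its left, z up, the work surface at z = 0. Lengths are in mm, angles in rad, forces in N, time in s.
With the tool pointing down it reaches from about 400 to 875 mm from the base axis. Payload 4.4 kg.
Tool frame: the origin (TCP) lies midway between the tips of the shut fingers; the grasp point (between the pads) lies 19 mm behind it; x points along the fingers, z is the direction in which the jaws open and shut, and the axes are right-handed (so a half turn about x gives the same grasp; the last joint's range is limited). The gripper opens to 85 mm and grips with 20 to 120 N. Pads are 22 mm wide; open, the fingers measure 114 mm over their backs; the gripper's body (76 mm by 85 mm) begins 54 mm behind the grasp point. The pads swing forward as they close: fully open they stand 13 mm farther back than shut.
Start: joints at [-1.393, 0.628, 0.038, 1.517, -0.027, 0.996, -0.02], TCP at [156.879, 630.798, 231.313] pointing down, gripper open.
Joint ranges: [-3.06, 3.06], [-0.37, 2.12], [-1.25, 1.32], [0.18, 2.47], [-1.1, 4.24], [0.23, 1.98], [-2.94, 2.94]. Speed limits (rad/s): [2.57, 2.57, 3.14, 3.14, 3.14, 3.14, 3.14].

### API

Orientations are given as [roll, pitch, yaw] about the fixed x, y, z axes, in that order (R = Rz(yaw) Ry(pitch) Rx(roll)).
In Python, from cell import ctrl gives the robot as it stands. The module is installed in compiled form; this text tells all that it offers.
- The arm moves only by the tool servo_tool, never from a script. Its argument "rows" is a list of rows, each an object of numbers: "dx", "dy", "dz": the shift along the tool's x, y, z in units of 750 mm (1.0 is 750 mm); "wx", "wy", "wz": the turn, a rotation vector about the tool's x, y, z in units of 6 degrees (1.0 is 6 degrees); "fingers": the closure, from 0 (fully open) to 1 (shut). In form: [{"dx": .., "dy": .., "dz": .., "wx": .., "wy": .., "wz": .., "fingers": ..}, ...]. A call has 1 to 5 rows; each row shifts and turns the commanded pose from where the row before left it, along the tool's axes as they then stand; what a row does not reach is not made up. A row lasts 1/8 s, in which the tool goes at most 62.5 mm and 10.7 degrees, less where a joint would pass 70% of its speed; a pose out of reach is approached as far as the arm can. A call with a number of a shift or a turn outside -1 to 1 is refused whole. A call with a gripper value outside its range is refused whole. The fingers move at their own pace and stop on an object; the grip force is fixed at half the most. Time passes only in rows, so rows that do not move let the fingers close. It gives the time, the measured TCP pose, the force and the opening at its end, in the units of the state.
- ctrl.read_state(): the state, without advancing time (a new reading comes with each control period).
- ctrl.get_image(name): name is "scene" or "top" or "wrist"; returns the picture (384x512x3 uint8, red, green, blue); there is no depth.
- ctrl.camera_info(name): a dict with "fovy" (degrees; the focal length in pixels is half the picture's height over the tangent of half this angle, whatever the lens; pixels are square), "cx", "cy" (the principal point, pixels), "R" (3x3) and "t" (3): a world point X has camera coordinates R X + t. Camera axes: x right, y down, z forward; pixel columns grow to the right and rows downward; lengths in mm; the calibration is good to about 2 mm. A picture is of the moment at which its call begins: read the wrist's pose just before it. camera_info takes no time and is no camera call; for the wrist camera it gives the pose at the moment of the call.
- ctrl.finish_job(): hands the job in, once; it reports no verdict.
Trained networks look in the newest picture that a camera, given by its name, has taken for a name from the list of things; names that differ only in an ending like _2 or _b are one class to them, and where a whole thing is asked for, a point or a joint stands for the part that bears it (a point fixed in the world has none). Each returns a list of dicts, best first, with "conf" (0 to 1); they miss things now and then, are a little off and sometimes report something else, mostly with a low value. They report only what shows in the picture. A call takes as long as a camera call. They do not tell look-alikes from the thing itself.
- ctrl.search_frame(label, camera): "extent" ([centre column, centre row, width, height] in pixels, round what is visible of it).
- ctrl.silhouettes(label, camera): "region" (384x512 bool, what is visible of it) and "extent" ([centre column, centre row, width, height] in pixels, round what is visible of it).
- ctrl.mark_of(label, camera): "point" ([column, row] in pixels: a listed point, or the origin of a listed thing).
The state is a dict: "clock": time; "qpos": joint angles; "qd": joint speeds; "tau": joint torques, N m; "eef_pos": TCP position; "tool_rot": TCP orientation; "force": force on the tool from outside, world axes, zero at the start; "torque": the same for the moment, N m; "width": finger opening in mm.
Only numpy, scipy, OpenCV 4.12 (cv2) and the standard library are available. Lean on these libraries where they do the work, as an engineer would, in place of code of your own. Each camera call takes 0.05 s, during which the arm holds its last target.

## Working session

There is one attempt and no reset: what is moved stays moved. The work goes in short steps, Python scripts to look and compute and a tool call to move; the robot and the scene stay as the last step left them, time stands still between calls to the robot, and variables do not carry over. Pictures are saved under pics/ and viewed, and the job is handed in when it is done.

Besides the shell and the picture viewer there is one more tool, called by a JSON object that holds its "op" and its "data", one argument or row to a line. servo_tool: Moves the arm, as the interface text tells. Its arguments: {"type":"object","properties":{"rows":{"type":"array"}},"required":["rows"]}

```bash
mkdir -p pics
cat > h.py <<'E'
from cell import ctrl
import numpy as np, cv2
def info(n):
    c=ctrl.camera_info(n); f=192/np.tan(np.radians(c['fovy'])/2)
    return f,c['cx'],c['cy'],np.array(c['R']),np.array(c['t'])
def ray(n,p,z,ci=None):
    f,cx,cy,R,t=ci or info(n)
    d=R.T@np.array([(p[0]-cx)/f,(p[1]-cy)/f,1]); o=-R.T@t
    return o+d*(z-o[2])/d[2]
def proj(n,X,ci=None):
    f,cx,cy,R,t=ci or info(n)
    c=R@np.array(X,float)+t
    return np.array([cx+f*c[0]/c[2],cy+f*c[1]/c[2]])
def snap(n,name,crop=None,s=1):
    im=ctrl.get_image(n)[:,:,::-1]
    if crop: im=im[crop[1]:crop[3],crop[0]:crop[2]]
    cv2.imwrite('pics/'+name,cv2.resize(im,None,fx=s,fy=s,interpolation=cv2.INTER_CUBIC))
E
python3 - <<'E'
from h import *
s=ctrl.read_state(); print({k:np.round(v,3).tolist() for k,v in s.items()})
for n in ('scene','top'):
    snap(n,n+'0.png',None,1.5)
    print(n, ctrl.camera_info(n))
    for l in ('program_disc','disc_notch','disc_post','disc_cap','timer_unit'):
        print(l,[(round(d['conf'],2),np.round(d['point'])) for d in ctrl.mark_of(l,n)])
E
```

```text
{'clock': 0.0, 'qpos': [-1.393, 0.629, 0.038, 1.518, -0.027, 0.996, -0.02], 'qd': [0.001, -0.0, -0.001, 0.001, 0.002, -0.001, -0.001], 'tau': [-0.0, -56.34, 1.226, -19.345, 0.011, 0.01, 0.0], 'eef_pos': [156.718, 630.167, 230.394], 'tool_rot': [3.139, 1.569, -1.817], 'force': [-0.141, -0.359, 0.352], 'torque': [-0.004, -0.022, -0.074], 'width': 85.197}
scene {'fovy': 57.8347308347449, 'cx': 259.0746744644361, 'cy': 191.89234741802986, 'R': array([[ 0.6247643 , -0.78081288, -0.00090331],
       [-0.50795271, -0.40555716, -0.7599391 ],
       [ 0.59300389,  0.47524166, -0.64999365]]), 't': array([-270.76890049,  403.71870906,  552.22329072])}
program_disc [(0.94, array([185., 204.])), (0.82, array([281., 235.])), (0.66, array([350., 222.]))]
disc_notch [(0.77, array([294., 227.])), (0.63, array([218., 209.])), (0.61, array([359., 216.]))]
disc_post [(0.66, array([262., 227.])), (0.6, array([160., 190.])), (0.57, array([351., 226.]))]
disc_cap [(0.86, array([278., 218.])), (0.6, array([185., 191.])), (0.58, array([354., 214.]))]
timer_unit [(0.76, array([281., 243.]))]
top {'fovy': 45.27266857601817, 'cx': 247.96659705876309, 'cy': 202.68704048218044, 'R': array([[ 0.02732152, -0.99907266,  0.03327682],
       [-0.98709861, -0.032218  , -0.15683859],
       [ 0.15776526, -0.02856243, -0.98706348]]), 't': array([  81.76232146,  586.13603198, 1006.21459552])}
program_disc [(0.86, array([162., 247.])), (0.68, array([329., 157.])), (0.66, array([286., 230.]))]
disc_notch [(0.73, array([329., 138.])), (0.66, array([191., 232.])), (0.56, array([298., 206.]))]
disc_post [(0.9, array([276., 251.])), (0.69, array([129., 260.]))]
disc_cap [(0.69, array([156., 243.])), (0.62, array([329., 151.])), (0.56, array([287., 226.]))]
timer_unit []
```

View pics/scene0.png

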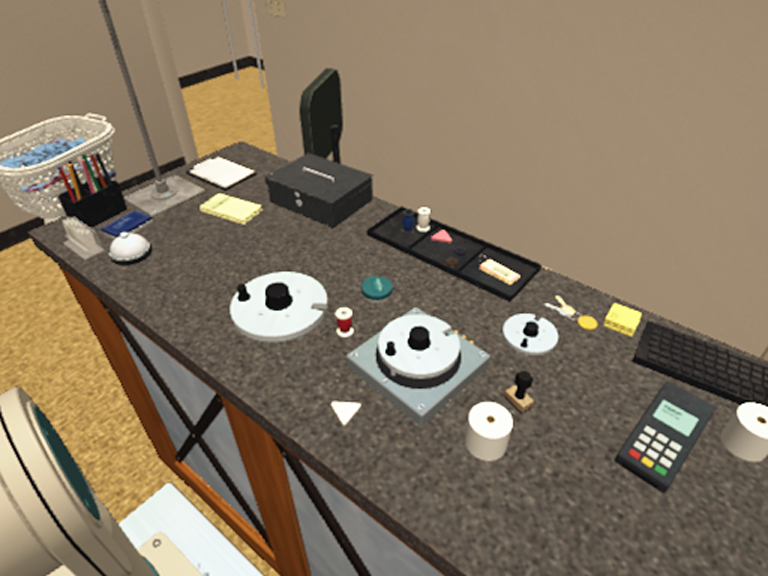

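View pics/top0.png

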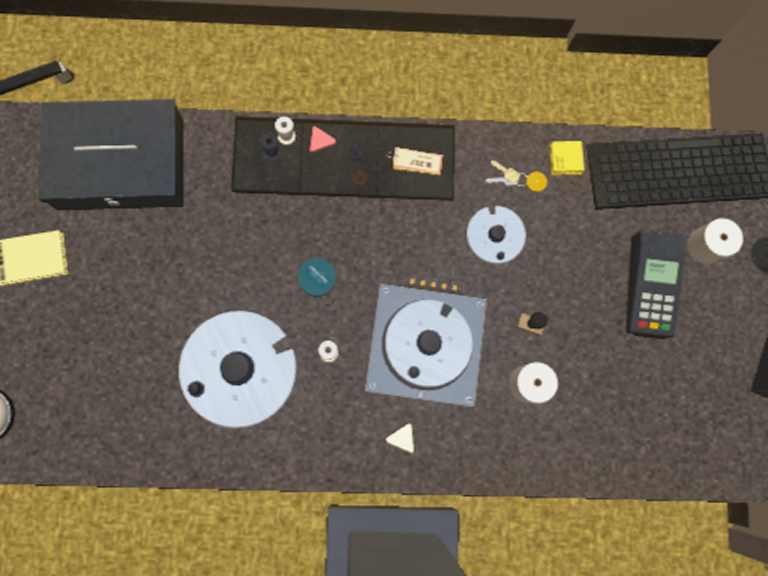

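Three discs could be meant, in top-image pixels of the 512x384 original. The big loose one is at (158,246), the small loose one at (331,156), and the one on the grey housing is at (286,228). The one on the housing is the right one: it sits on the unit, and the terminals are on the far side at (290,190). I'll check its size and measure it.

Run:
```python
from h import *
snap('top','topc.png',(226,170,346,290),6)
snap('scene','scenec.png',(220,190,340,290),6)
```

```text
(no output)
```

View pics/topc.png

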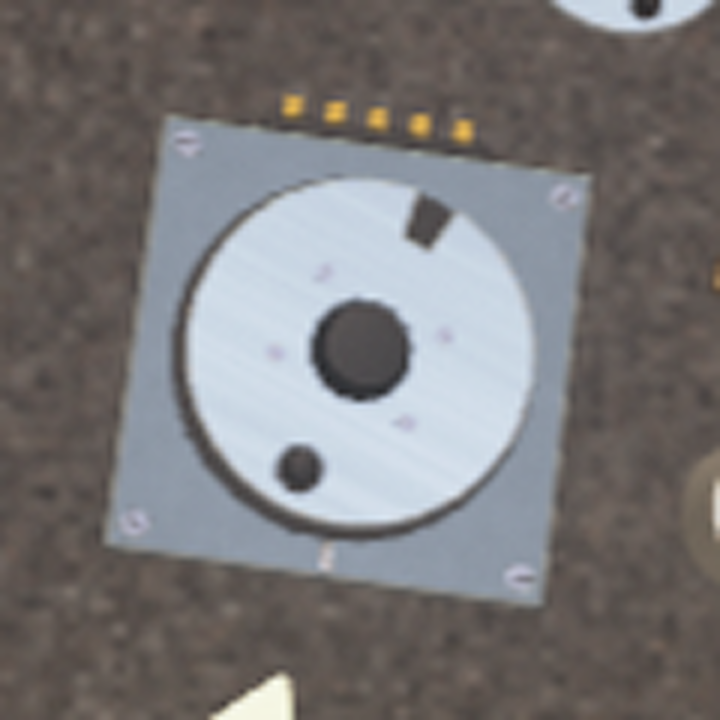

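View pics/scenec.png

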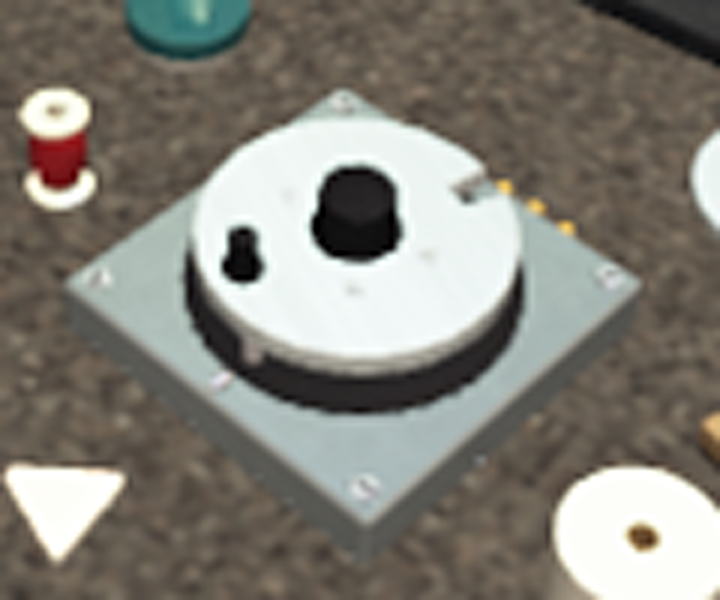

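The crop shows the housing disc: cap at crop (361,350), post at (299,470), notch at (430,220), rib at (326,557) and terminals along the top edge. The post is about 0.5–0.6 rad from the rib, and the notch is on the far side. Now the metric values.

Run:
```python
from h import *
P=lambda x,y:(226+(x+.5)/6-.5,170+(y+.5)/6-.5)
S=lambda x,y:(220+(x+.5)/6-.5,190+(y+.5)/6-.5)
c=[ray('top',P(*p),30)[:2] for p in((166,116),(590,175),(541,605),(107,545))]
print('corners',np.round(c,1),'ctr',np.mean(c,0),[round(np.linalg.norm(c[i]-c[i-1]),1) for i in range(4)])
ctr=np.mean(c,0); ax=(c[0]+c[1]-c[2]-c[3]);print('unit yaw',np.arctan2(ax[1],ax[0]))
cap=ray('top',P(361,350),82)[:2];post=ray('top',P(299,470),80)[:2];rib=ray('top',P(326,557),33)[:2]
# edges
a=ray('top',P(187,350),60);b=ray('top',P(535,350),60);print('diam',np.linalg.norm(a-b),(a+b)/2)
n=ray('top',P(430,220),60)[:2]
print('cap',cap,'post',post,'rib',rib,'notch',n)
for nm,v in(('post',post-ctr),('postcap',post-cap),('notch-',ctr-n),('rib-',ctr-rib)):print(nm,np.linalg.norm(v),np.arctan2(v[1],v[0]))
print('scene cap',ray('scene',S(357,185),82),'post',ray('scene',S(243,236),80))
sc=[ray('scene',S(*p),30)[:2] for p in((343,90),(640,285),(365,525),(67,285))];print(np.mean(sc,0))
for l,z in(('thread_spool',47),('pin_tin',21),('rubber_stamp',67),('receipt_roll',57),('tailor_chalk',8)):
  l=l+('' if l in('pin_tin','rubber_stamp') else '_0')
  for d in ctrl.mark_of(l,'top')[:2]: print(l,d['conf'],np.round(ray('top',d['point'],0)))
print(ctrl.camera_info('wrist')['R'],ctrl.camera_info('wrist')['t'])
R=None
from scipy.spatial.transform import Rotation as Ro
s=ctrl.read_state();r=s['tool_rot'];print(Ro.from_euler('xyz',r).as_matrix().round(3))
```

```text
corners [[618.6  87.4]
 [600.9 -78. ]
 [435.  -59.5]
 [452.8 105.6]] ctr [526.83085074  13.86768562] [np.float64(166.8), np.float64(166.4), np.float64(166.9), np.float64(166.1)]
unit yaw -0.10979855040278522
diam 130.14001665504287 [526.66141284  13.52545148  60.        ]
cap [524.31038844  16.15123666] post [480.14167354  37.84469761] rib [450.59605671  22.74144748] notch [576.50374884 -11.63627411]
post 52.48596356388641 2.667167541668474
postcap 49.208552343703076 2.6850501387636934
notch- 55.83770023731609 2.667252428674902
rib- 76.74951120419647 -0.11587894499833037
scene cap [527.77690758  15.03751782  82.        ] post [479.87760291  34.1241747   80.        ]
[523.56105606  11.54551634]
pin_tin 0.62 [629. 188.   0.]
pin_tin 0.34 [478.  17.   0.]
rubber_stamp 0.48 [ 568. -150.    0.]
receipt_roll_0 0.96 [ 471. -150.    0.]
tailor_chalk_0 0.45 [378.  48.   0.]
[[ 2.40940598e-01  9.70539686e-01  5.88363952e-04]
 [ 9.31848528e-01 -2.31504733e-01  2.79399140e-01]
 [ 2.71304162e-01 -6.67703298e-02 -9.60174867e-01]] [-649.60528582  -36.79651358  379.52603832]
[[-0.    -0.97   0.241]
 [ 0.     0.241  0.97 ]
 [-1.     0.     0.   ]]
```

{"op": "servo_tool", "data": {
  "rows": [
    {"dy":-0.053,"dz":-0.057},
    {"dy":-0.053,"dz":-0.057},
    {"dy":-0.053,"dz":-0.057},
    {"dy":-0.053,"dz":-0.057},
    {"dy":-0.053,"dz":-0.057}
  ]
}}

```text
schema error: expected keys dx, dy, dz, wx, wy, wz, fingers
```

{"op": "servo_tool", "data": {
  "rows": [
    {"dy":-0.053,"dz":-0.057},
    {"dy":-0.053,"dz":-0.057},
    {"dy":-0.053,"dz":-0.057},
    {"dy":-0.053,"dz":-0.057},
    {"dy":-0.053,"dz":-0.057}
  ]
}}

```text
schema error: expected keys dx, dy, dz, wx, wy, wz, fingers
```

{"op": "servo_tool", "data": {
  "rows": [
    {"dy":-0.053,"dz":-0.057,"fingers":0.7},
    {"dy":-0.053,"dz":-0.057,"fingers":0.7},
    {"fingers":0.7},
    {"fingers":0.7}
  ]
}}

```text
schema error: expected keys dx, dy, dz, wx, wy, wz, fingers
```

Run:
```python
from h import *
s=ctrl.read_state(); print({k:np.round(v,3).tolist() for k,v in s.items() if k!='tau'})
snap('wrist','w1.png',None,1.5); print(ctrl.camera_info('wrist'))
for l,z in (('program_disc',48),('disc_notch',48),('disc_post',80),('disc_cap',82),('timer_unit',0)):
   print(l,[(round(d['conf'],2),np.round(d['point']),ray('wrist',d['point'],z)) for d in ctrl.mark_of(l,'wrist')])
```

```text
{'clock': 0.95, 'qpos': [-1.393, 0.628, 0.038, 1.517, -0.027, 0.996, -0.02], 'qd': [0.001, -0.0, 0.0, 0.001, 0.001, -0.001, -0.0], 'eef_pos': [156.865, 630.812, 231.339], 'tool_rot': [0.994, 1.571, 2.321], 'force': [0.106, 0.103, -0.126], 'torque': [-0.014, -0.03, 0.054], 'width': 85.617}
{'fovy': 60.89507373483707, 'cx': 254.18293228364277, 'cy': 190.46943461960413, 'R': array([[ 2.40940634e-01,  9.70539681e-01,  5.82684302e-04],
       [ 9.31848823e-01, -2.31503206e-01,  2.79399422e-01],
       [ 2.71303119e-01, -6.67757001e-02, -9.60174788e-01]]), 't': array([-649.60330288,  -36.7965679 ,  379.52611323])}
program_disc []
disc_notch []
disc_post []
disc_cap []
timer_unit []
```

View pics/w1.png

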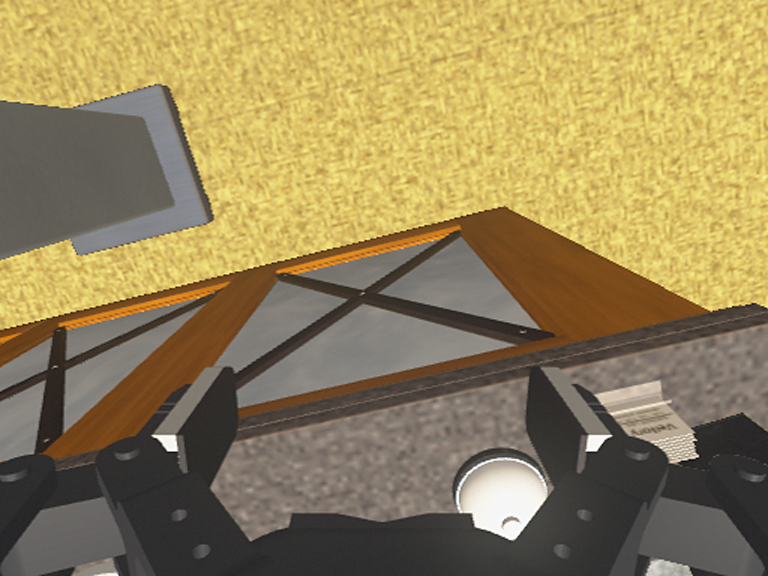

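{"op": "servo_tool", "data": {
  "rows": [
    {"dx":0,"dy":-0.057,"dz":-0.057,"wx":0,"wy":0,"wz":0,"fingers":0},
    {"dx":0,"dy":-0.057,"dz":-0.057,"wx":0,"wy":0,"wz":0,"fingers":0},
    {"dx":0,"dy":-0.057,"dz":-0.057,"wx":0,"wy":0,"wz":0,"fingers":0},
    {"dx":0,"dy":-0.057,"dz":-0.057,"wx":0,"wy":0,"wz":0,"fingers":0},
    {"dx":0,"dy":-0.057,"dz":-0.057,"wx":0,"wy":0,"wz":0,"fingers":0}
  ]
}}

```text
clock: 1.88
eef_pos: [313.8, 370.2, 231.6]
tool_rot: [-0.614, 1.57, 0.713]
force: [1.0, 0.2, 0.7]
width: 85.5
```

{"op": "servo_tool", "data": {
  "rows": [
    {"dx":0,"dy":-0.057,"dz":-0.057,"wx":0,"wy":0,"wz":0,"fingers":0},
    {"dx":0,"dy":-0.057,"dz":-0.057,"wx":0,"wy":0,"wz":0,"fingers":0},
    {"dx":0,"dy":-0.057,"dz":-0.057,"wx":0,"wy":0,"wz":0,"fingers":0},
    {"dx":0,"dy":-0.057,"dz":-0.057,"wx":0,"wy":0,"wz":0,"fingers":0},
    {"dx":0,"dy":-0.057,"dz":-0.057,"wx":0,"wy":0,"wz":0,"fingers":0}
  ]
}}

```text
clock: 2.5
eef_pos: [469.6, 111.1, 231.7]
tool_rot: [-0.858, 1.57, 0.469]
force: [1.6, 1.1, 0.1]
width: 85.4
```

{"op": "servo_tool", "data": {
  "rows": [
    {"dx":0,"dy":-0.057,"dz":-0.057,"wx":0,"wy":0,"wz":0,"fingers":0},
    {"dx":0,"dy":-0.057,"dz":-0.057,"wx":0,"wy":0,"wz":0,"fingers":0},
    {"dx":0,"dy":0,"dz":0,"wx":0,"wy":0,"wz":0,"fingers":0}
  ]
}}

```text
clock: 2.88
eef_pos: [533.0, 3.0, 231.5]
tool_rot: [-2.241, 1.567, -0.923]
force: [0.2, 0.8, -0.1]
width: 85.3
```

Run:
```python
from h import *
s=ctrl.read_state(); print({k:np.round(v,3).tolist() for k,v in s.items() if k!='tau'})
snap('wrist','w2.png',None,1.5); ci=info('wrist'); print(ci)
for l,z in (('program_disc',48),('disc_notch',48),('disc_post',80),('disc_cap',82),('timer_unit',0)):
   print(l,[(round(d['conf'],2),np.round(d['point']),ray('wrist',d['point'],z)) for d in ctrl.mark_of(l,'wrist')])
```

```text
{'clock': 2.875, 'qpos': [-0.138, 0.461, 0.112, 1.848, -0.063, 0.833, 1.323], 'qd': [-0.069, -0.023, -0.076, 0.058, -0.033, 0.014, -0.032], 'eef_pos': [532.993, 3.035, 231.464], 'tool_rot': [-2.241, 1.567, -0.923], 'force': [0.244, 0.775, -0.05], 'torque': [0.053, -0.003, 0.04], 'width': 85.348}
(np.float64(326.63486973552034), 254.18293228364277, 190.46943461960413, array([[ 2.45921084e-01,  9.69289852e-01, -5.11899945e-05],
       [ 9.30557864e-01, -2.36079508e-01,  2.79872343e-01],
       [ 2.71265337e-01, -6.88741452e-02, -9.60037223e-01]]), array([-136.52527064, -529.76158682,  236.08695143]))
program_disc [(0.92, array([260., 162.]), array([525.9212267 ,  15.83164648,  48.        ])), (0.74, array([215., 303.]), array([674.90466292, -74.8656577 ,  48.        ])), (0.33, array([138., 212.]), array([ 547.01583611, -122.94891585,   48.        ]))]
disc_notch [(0.96, array([248., 213.]), array([575.86549966,  -8.46370288,  48.        ])), (0.94, array([230., 331.]), array([716.14260386, -66.22186561,  48.        ]))]
disc_post [(0.85, array([278., 112.]), array([479.88893554,  44.61538213,  80.        ])), (0.84, array([198., 295.]), array([639.69007533, -76.37026661,  80.        ]))]
disc_cap [(0.73, array([263., 167.]), array([524.57204164,  20.67360683,  82.        ])), (0.57, array([208., 316.]), array([666.23079051, -72.45249438,  82.        ]))]
timer_unit [(0.17, array([262., 170.]), array([544.98596512,  17.09789297,   0.        ]))]
```

View pics/w2.png

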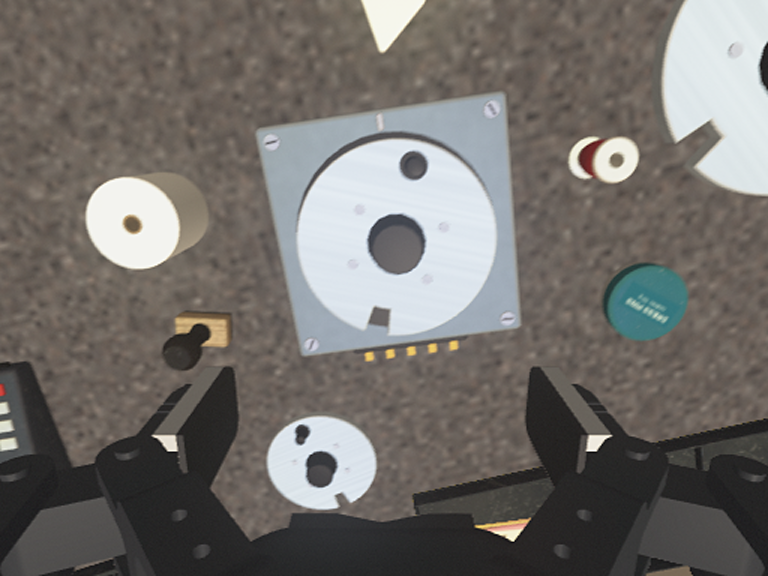

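The wrist view shows the unit clearly: cap at (397,246), post at (414,164), notch at (379,318), rib at (379,121), in 1.5x pixels. I'll measure again from this closer view.

Run:
```python
from h import *
ci=info('wrist')
W=lambda x,y,z:ray('wrist',((x+.5)/1.5-.5,(y+.5)/1.5-.5),z,ci)[:2]
c=[W(*p,30) for p in((258,131),(504,94),(520,326),(302,355))]
ctr=np.mean(c,0);print(np.round(c,1),'ctr',ctr,[round(np.linalg.norm(c[i]-c[i-1]),1) for i in range(4)])
for i in range(4):
  v=c[i]-c[i-1]; print(np.arctan2(v[1],v[0])%(np.pi/2)-np.pi/2)
rib=W(379,121,33);cap=W(397,246,82);post=W(414,164,80);n=W(379,318,60)
print('cap',cap,'post',post,'rib',rib,'n',n)
a=W(297,238,60);b=W(497,236,60);u=W(398,138,60);d=W(396,336,60);print('disc',(a+b)/2,np.linalg.norm(a-b),(u+d)/2)
for nm,v in(('post',post-ctr),('postcap',post-cap),('ctr-notch',ctr-n),('post-notch',post-n),('ctr-rib',ctr-rib)):print(nm,np.linalg.norm(v),np.arctan2(v[1],v[0]))
s=ctrl.read_state();print(s['eef_pos'],s['qd'])
```

```text
[[433.7 -51.1]
 [450.1 113.3]
 [614.   97.3]
 [597.6 -68.5]] ctr [523.8526132   22.73828199] [np.float64(164.9), np.float64(165.3), np.float64(164.7), np.float64(166.6)]
-0.10566760443822742
-0.09931003107531411
-0.09788852642556312
-0.09841098987926289
cap [521.70413867  22.34777816] post [476.9898768   43.17756573] rib [446.98393327  29.30836583] n [571.98106831  -1.42537254]
disc [520.43408839  23.33738126] 130.18257695192003 [524.06204086  22.46562938]
post 51.126122310468155 2.7303140727950908
postcap 49.32793594824317 2.7056427800424876
ctr-notch 53.85378715938891 2.676293717280158
post-notch 104.94164362258849 2.7026019262286898
ctr-rib 77.14894656513258 -0.08526430554695162
[530.33223792  10.89585732 231.35731723] [-0.00144574 -0.00242989  0.00336347 -0.00479791  0.00336106  0.00150474
  0.00292033]
```

Run:
```python
from h import *
ci=info('wrist'); s=ctrl.read_state();print(s['eef_pos'],s['qd'].max() if hasattr(s['qd'],'max') else s['qd'])
snap('wrist','w3.png',(160,40,360,250),3.0)
```

```text
[530.33223792  10.89585732 231.35731723] 0.0033634676526898607
```

View pics/w3.png

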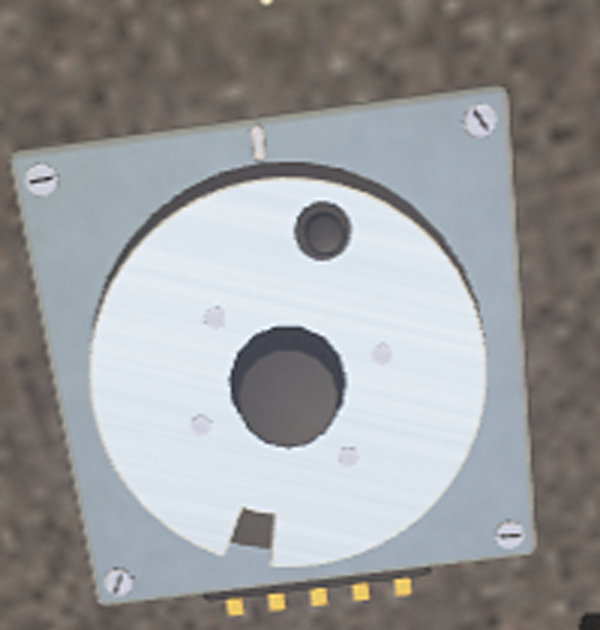

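Run:
```python
from h import *
ci=info('wrist')
W=lambda x,y,z:ray('wrist',(160+(x+.5)/3-.5,40+(y+.5)/3-.5),z,ci)[:2]
c=[W(*p,30) for p in((12,155),(505,88),(535,553),(101,604))]
ctr=np.mean(c,0);print(np.round(c,1),'ctr',ctr)
for i in range(4):
  v=c[i]-c[i-1]; print(np.arctan2(v[1],v[0])%(np.pi/2)-np.pi/2)
rib=W(258,142,33);cap=W(290,397,82);post=W(323,232,80);n=W(253,529,60)
print('cap',cap,'post',post,'rib',rib,'n',n)
a=W(90,376,60);b=W(487,376,60);u=W(285,177,60);d=W(290,567,60);print('disc',(a+b)/2,np.linalg.norm(a-b),(u+d)/2)
for nm,v in(('post',post-ctr),('postcap',post-cap),('ctr-notch',ctr-n),('post-notch',post-n),('ctr-rib',ctr-rib)):print(nm,np.linalg.norm(v),np.arctan2(v[1],v[0]))
```

```text
[[435.7 -60.6]
 [454.3 104.6]
 [620.1  86.3]
 [601.  -79.1]] ctr [527.78216146  12.79868746]
-0.11160753724105987
-0.112529902066834
-0.10962571248820163
-0.11448224922702055
cap [527.48789046  13.09524765] post [481.89294522  34.21058581] rib [451.47697138  21.00537586] n [574.45944371 -11.22318377]
disc [525.48993965  13.25773394] 130.02548766876166 [527.69780102  12.41454652]
post 50.63881473747229 2.7050204177089507
postcap 50.24695550552536 2.707892564830544
ctr-notch 52.49589484734463 2.66630387930952
post-notch 103.11539197032108 2.685313533123579
ctr-rib 76.74523937180284 -0.10713902213985135
```

{"op": "servo_tool", "data": {
  "rows": [
    {"dx":0,"dy":0.07,"dz":0.0145,"wx":0,"wy":0,"wz":0,"fingers":0.7},
    {"dx":0.04,"dy":0,"dz":0,"wx":0.98,"wy":0,"wz":0,"fingers":0.7},
    {"dx":0.06,"dy":0,"dz":0,"wx":0.98,"wy":0,"wz":0,"fingers":0.7},
    {"dx":0.06,"dy":0,"dz":0,"wx":0,"wy":0,"wz":0,"fingers":0.7},
    {"dx":0,"dy":0,"dz":0,"wx":0,"wy":0,"wz":0,"fingers":0.7}
  ]
}}

```text
clock: 3.85
eef_pos: [479.9, 33.1, 109.2]
tool_rot: [2.089, 1.564, -3.07]
force: [0.2, 0.4, 0.7]
width: 25.6
```

{"op": "servo_tool", "data": {
  "rows": [
    {"dx":0,"dy":0,"dz":0,"wx":0,"wy":0,"wz":0,"fingers":0.7},
    {"dx":0,"dy":0,"dz":0,"wx":0,"wy":0,"wz":0,"fingers":0.7}
  ]
}}

```text
clock: 4.1
eef_pos: [483.9, 32.6, 113.1]
tool_rot: [-0.963, 1.567, 0.159]
force: [0.6, -0.3, 0.3]
width: 25.4
```

```bash
cat >> h.py <<'E'
from scipy.spatial.transform import Rotation as Ro
C=np.array([527.2,13.2])
def st():
    s=ctrl.read_state(); M=Ro.from_euler('xyz',s['tool_rot']).as_matrix()
    p=s['eef_pos'];d=p[:2]-C
    print('t',round(s['clock'],2),'tcp',np.round(p,1),'xaxis',np.round(M[:,0],3),'zaz',round(np.degrees(np.arctan2(M[1,2],M[0,2])),1),'r',round(np.hypot(*d),1),'th',round(np.degrees(np.arctan2(d[1],d[0])),1),'F',np.round(s['force'],1),'w',round(s['width'],1),'qd',round(abs(s['qd']).max(),3))
    return s,M
E
python3 - <<'E'
from h import *
st()
snap('wrist','w4.png',None,1.5)
snap('scene','s4.png',(200,150,340,290),5)
E
```

```text
t 4.1 tcp [483.9  32.6 113.1] xaxis [ 0.004  0.001 -1.   ] zaz 64.3 r 47.5 th 155.8 F [ 0.6 -0.3  0.3] w 25.4 qd 0.007
```

View pics/w4.png

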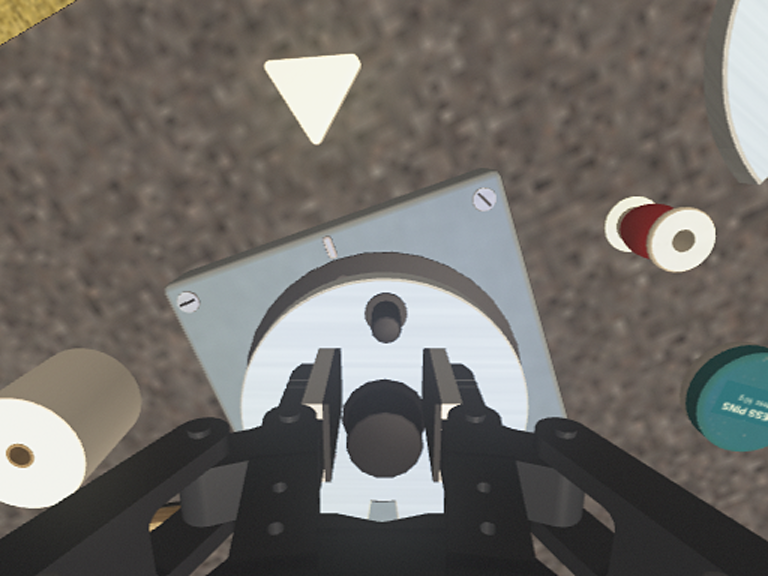

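View pics/s4.png

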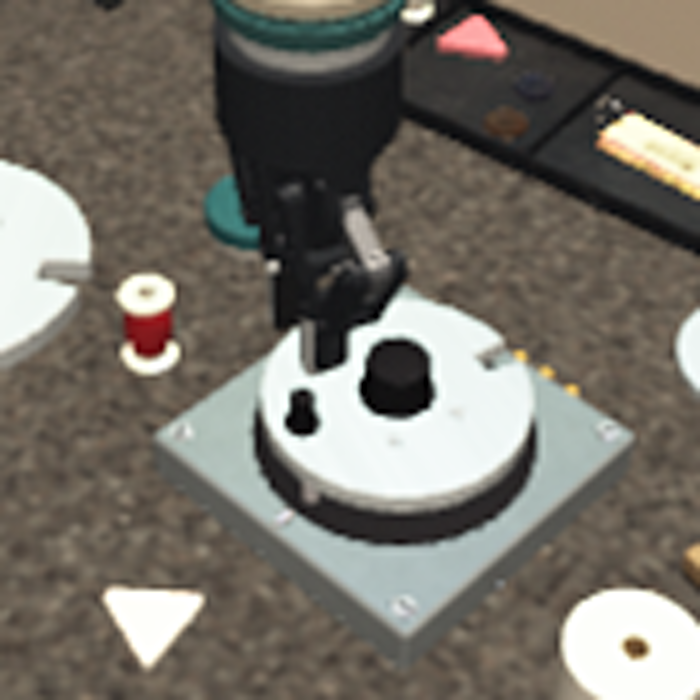

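The post sits midway between the fingers (x 386, against a finger midpoint of 382), so I'm lowering to cage it.

{"op": "servo_tool", "data": {
  "rows": [
    {"dx":0.03,"dy":0.004,"dz":0,"wx":0,"wy":0,"wz":0,"fingers":0.7},
    {"dx":0.02,"dy":0,"dz":0,"wx":0,"wy":0,"wz":0,"fingers":0.7},
    {"dx":0.013,"dy":0,"dz":0,"wx":0,"wy":0,"wz":0,"fingers":0.7},
    {"dx":0,"dy":0,"dz":0,"wx":0,"wy":0,"wz":0,"fingers":0.7},
    {"dx":0,"dy":0,"dz":0,"wx":0,"wy":0,"wz":0,"fingers":0.7}
  ]
}}

```text
clock: 4.82
eef_pos: [480.2, 33.6, 64.3]
tool_rot: [-1.07, 1.57, 0.051]
force: [0.6, -0.0, -0.2]
width: 25.5
```

Run:
```python
from h import *
st()
snap('scene','s5.png',(200,150,340,290),5)
```

```text
t 4.83 tcp [480.2  33.6  64.3] xaxis [ 0.001  0.    -1.   ] zaz 64.3 r 51.3 th 156.6 F [ 0.6 -0.  -0.2] w 25.5 qd 0.006
```

View pics/s5.png

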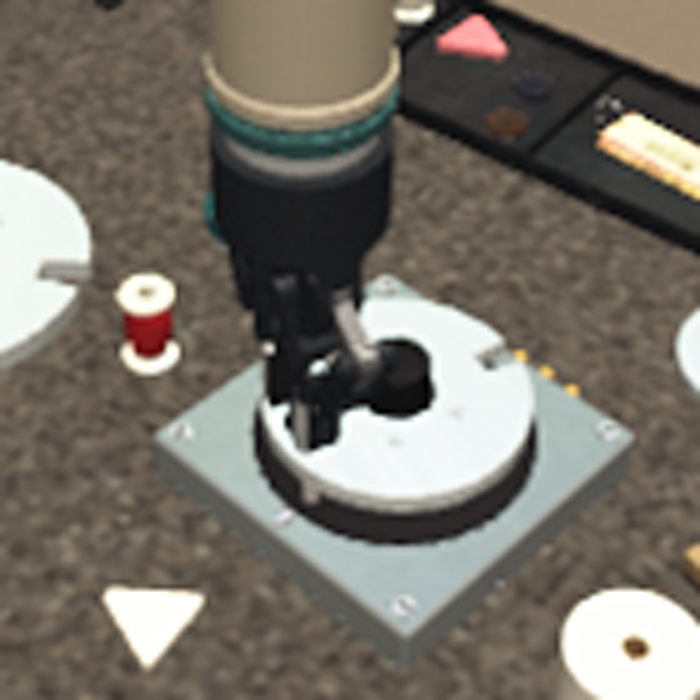

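{"op": "servo_tool", "data": {
  "rows": [
    {"dx":0,"dy":-0.0004,"dz":0.007,"wx":1,"wy":0,"wz":0,"fingers":0.7},
    {"dx":0,"dy":-0.0004,"dz":0.007,"wx":1,"wy":0,"wz":0,"fingers":0.7},
    {"dx":0,"dy":-0.0004,"dz":0.007,"wx":1,"wy":0,"wz":0,"fingers":0.7},
    {"dx":0,"dy":-0.0004,"dz":0.007,"wx":1,"wy":0,"wz":0,"fingers":0.7},
    {"dx":0,"dy":-0.0004,"dz":0.007,"wx":1,"wy":0,"wz":0,"fingers":0.7}
  ]
}}

```text
clock: 5.5
eef_pos: [497.0, 53.2, 64.5]
tool_rot: [-0.328, 1.571, 0.267]
force: [-0.8, -1.6, 0.5]
width: 25.6
```

Run:
```python
from h import *
st()
```

```text
t 5.5 tcp [497.   53.2  64.5] xaxis [ 0.  0. -1.] zaz 34.1 r 50.2 th 127.0 F [-0.8 -1.6  0.5] w 25.6 qd 0.557
```

Tracking well, so I'm continuing.

{"op": "servo_tool", "data": {
  "rows": [
    {"dx":0,"dy":-0.0004,"dz":0.007,"wx":1,"wy":0,"wz":0,"fingers":0.7},
    {"dx":0,"dy":-0.0004,"dz":0.007,"wx":1,"wy":0,"wz":0,"fingers":0.7},
    {"dx":0,"dy":-0.0004,"dz":0.007,"wx":1,"wy":0,"wz":0,"fingers":0.7},
    {"dx":0,"dy":-0.0004,"dz":0.007,"wx":1,"wy":0,"wz":0,"fingers":0.7},
    {"dx":0,"dy":-0.0004,"dz":0.007,"wx":1,"wy":0,"wz":0,"fingers":0.7}
  ]
}}

```text
clock: 6.12
eef_pos: [521.0, 62.4, 64.4]
tool_rot: [2.251, 1.569, 2.323]
force: [-1.1, 0.5, 0.2]
width: 25.8
```

{"op": "servo_tool", "data": {
  "rows": [
    {"dx":0,"dy":-0.0004,"dz":0.007,"wx":1,"wy":0,"wz":0,"fingers":0.7},
    {"dx":0,"dy":-0.0004,"dz":0.007,"wx":1,"wy":0,"wz":0,"fingers":0.7},
    {"dx":0,"dy":-0.0004,"dz":0.007,"wx":1,"wy":0,"wz":0,"fingers":0.7},
    {"dx":0,"dy":-0.0004,"dz":0.007,"wx":1,"wy":0,"wz":0,"fingers":0.7},
    {"dx":0,"dy":-0.0004,"dz":0.007,"wx":1,"wy":0,"wz":0,"fingers":0.7}
  ]
}}

```text
clock: 6.75
eef_pos: [546.8, 58.0, 64.3]
tool_rot: [2.337, 1.569, 1.886]
force: [-0.9, 0.9, -0.4]
width: 25.4
```

Run:
```python
from h import *
s,M=st(); print(np.round(s['qpos'],2),np.round(s['torque'],2))
snap('scene','s6.png',(200,150,340,290),5)
```

```text
t 6.75 tcp [546.8  58.   64.3] xaxis [-0.001  0.002 -1.   ] zaz -25.9 r 48.9 th 66.3 F [-0.9  0.9 -0.4] w 25.4 qd 0.599
[-0.49  0.8   0.53  1.94 -0.71  0.59  0.07] [0.24 0.13 0.01]
```

View pics/s6.png

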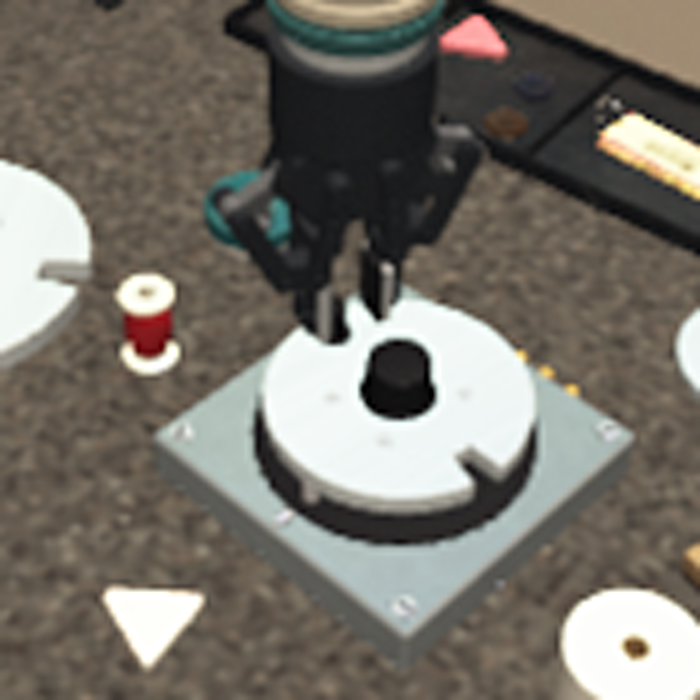

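The disc is turning with the finger, and the notch is coming round to the front. I'm continuing.

{"op": "servo_tool", "data": {
  "rows": [
    {"dx":0,"dy":-0.0002,"dz":0.007,"wx":1,"wy":0,"wz":0,"fingers":0.7},
    {"dx":0,"dy":-0.0002,"dz":0.007,"wx":1,"wy":0,"wz":0,"fingers":0.7},
    {"dx":0,"dy":-0.0002,"dz":0.007,"wx":1,"wy":0,"wz":0,"fingers":0.7},
    {"dx":0,"dy":-0.0002,"dz":0.007,"wx":1,"wy":0,"wz":0,"fingers":0.7},
    {"dx":0,"dy":-0.0002,"dz":0.007,"wx":1,"wy":0,"wz":0,"fingers":0.7}
  ]
}}

```text
clock: 7.42
eef_pos: [567.2, 41.4, 64.3]
tool_rot: [2.475, 1.569, 1.501]
force: [0.1, 1.6, -0.4]
width: 25.8
```

{"op": "servo_tool", "data": {
  "rows": [
    {"dx":0,"dy":-0.0002,"dz":0.007,"wx":1,"wy":0,"wz":0,"fingers":0.7},
    {"dx":0,"dy":-0.0002,"dz":0.007,"wx":1,"wy":0,"wz":0,"fingers":0.7},
    {"dx":0,"dy":-0.0002,"dz":0.007,"wx":1,"wy":0,"wz":0,"fingers":0.7},
    {"dx":0,"dy":-0.0002,"dz":0.007,"wx":1,"wy":0,"wz":0,"fingers":0.7},
    {"dx":0,"dy":0,"dz":0,"wx":0,"wy":0,"wz":0,"fingers":0.7}
  ]
}}

```text
clock: 8.05
eef_pos: [575.6, 21.1, 64.2]
tool_rot: [1.037, 1.57, -0.353]
force: [-0.7, 0.9, 0.3]
width: 25.6
```

Run:
```python
from h import *
s,M=st(); print(np.round(s['qpos'],2))
snap('scene','s7.png',(200,150,340,290),4)
snap('top','t7.png',(226,170,346,290),6)
snap('wrist','w7.png',None,1.5)
```

```text
t 8.05 tcp [575.6  21.1  64.2] xaxis [ 0. -0. -1.] zaz -79.6 r 49.1 th 9.3 F [-0.7  0.9  0.3] w 25.6 qd 0.023
[-0.54  0.91  0.78  1.87 -0.93  0.77 -0.63]
```

View pics/s7.png

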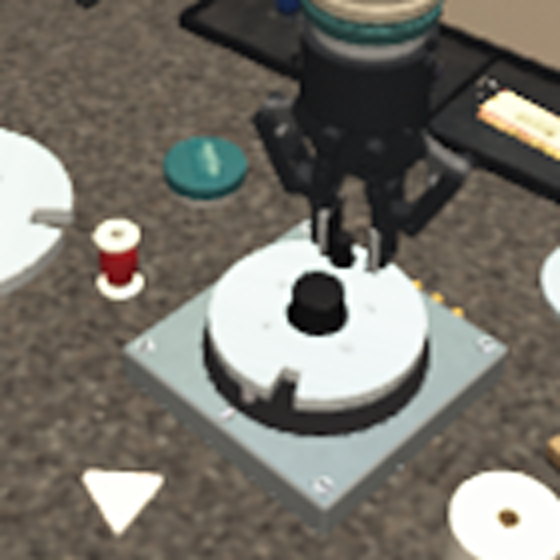

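View pics/w7.png

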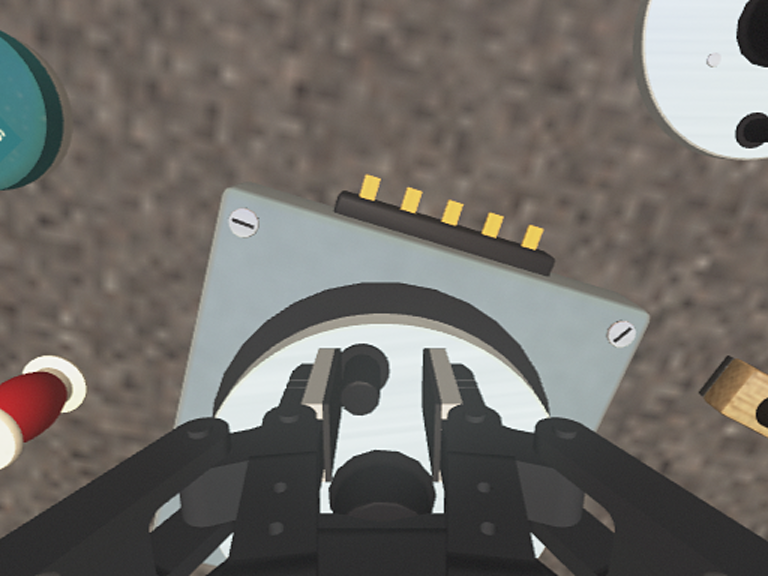

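View pics/t7.png

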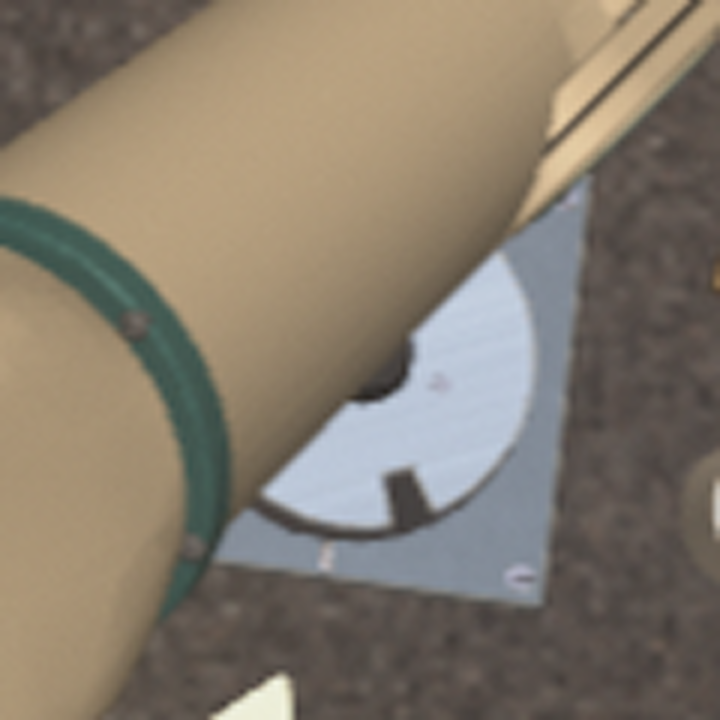

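The post rests on the trailing finger (wrist image 362,398). The notch in the top crop is at (406,500), about 23° short of the rib at (326,557). I'll go three more steps and then measure finely.

{"op": "servo_tool", "data": {
  "rows": [
    {"dx":0,"dy":0,"dz":0.007,"wx":1,"wy":0,"wz":0,"fingers":0.7},
    {"dx":0,"dy":0,"dz":0.007,"wx":1,"wy":0,"wz":0,"fingers":0.7},
    {"dx":0,"dy":0,"dz":0.007,"wx":1,"wy":0,"wz":0,"fingers":0.7},
    {"dx":0,"dy":0,"dz":0,"wx":0,"wy":0,"wz":0,"fingers":0.7},
    {"dx":0,"dy":0,"dz":0,"wx":0,"wy":0,"wz":0,"fingers":0.7}
  ]
}}

```text
clock: 8.82
eef_pos: [576.6, 5.8, 64.0]
tool_rot: [-2.452, 1.571, 2.128]
force: [0.0, 0.1, 0.4]
width: 25.5
```

Run:
```python
from h import *
s,M=st(); print(np.round(s['qpos'],2))
snap('scene','s8.png',(230,200,310,270),9)
snap('top','t8.png',(226,170,346,290),6)
```

```text
t 8.82 tcp [576.6   5.8  64. ] xaxis [-0.  0. -1.] zaz -97.6 r 49.9 th -8.5 F [0.  0.1 0.4] w 25.5 qd 0.005
[-0.55  0.94  0.85  1.87 -0.99  0.82 -0.86]
```

View pics/s8.png

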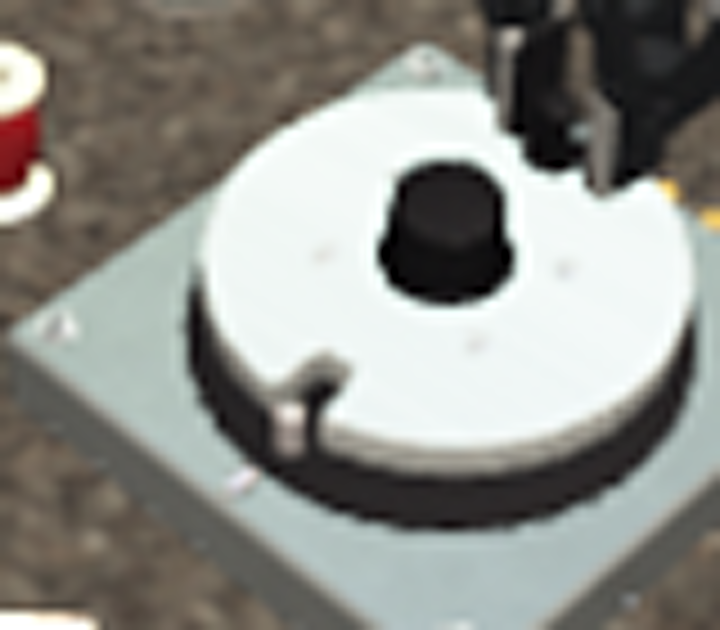

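View pics/t8.png

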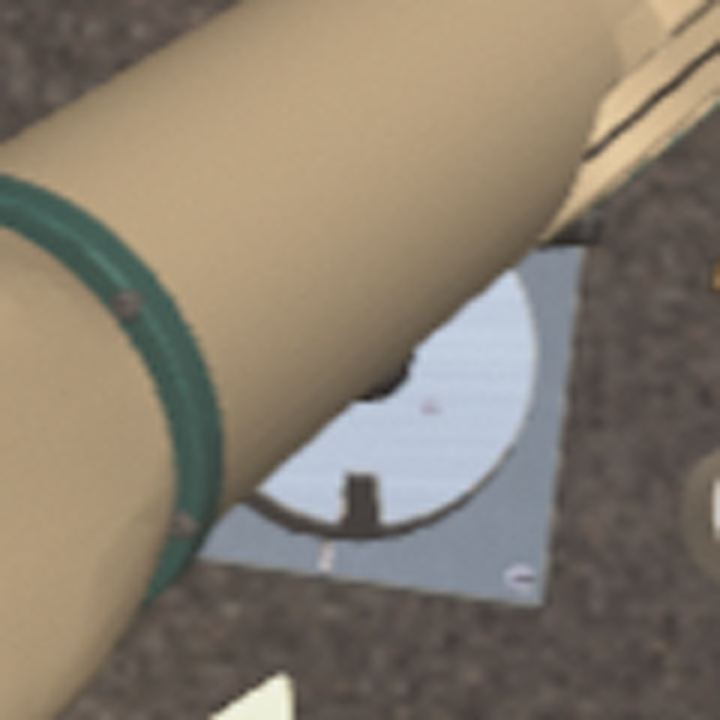

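Run:
```python
from h import *
P=lambda x,y:(226+(x+.5)/6-.5,170+(y+.5)/6-.5)
ctr=np.array([526.8,13.7])
n=ray('top',P(360,500),60)[:2]; v=ctr-n; print(n,np.hypot(*v),np.degrees(np.arctan2(v[1],v[0])))
for a in (-6.3,-1,0,1,2,3):
  r=np.radians(a); 
  print(a,(proj('top',[ctr[0]-55*np.cos(r),ctr[1]-55*np.sin(r),60])-[226,170]+.5)*6-.5)
```

```text
[471.00020029  13.23081172] 55.80177223700428 0.4817557586563089
-6.3 [342.50039815 496.41155042]
-1 [356.17749709 497.69134554]
0 [358.76590901 497.78974802]
1 [361.35483929 497.84262759]
2 [363.94347925 497.84997156]
3 [366.53102044 497.81178185]
```

About 7° remains.

{"op": "servo_tool", "data": {
  "rows": [
    {"dx":0,"dy":-0.0002,"dz":0.004,"wx":0.6,"wy":0,"wz":0,"fingers":0.7},
    {"dx":0,"dy":-0.0002,"dz":0.004,"wx":0.6,"wy":0,"wz":0,"fingers":0.7},
    {"dx":0,"dy":0,"dz":0,"wx":0,"wy":0,"wz":0,"fingers":0.7},
    {"dx":0,"dy":0,"dz":0,"wx":0,"wy":0,"wz":0,"fingers":0.7}
  ]
}}

```text
clock: 9.43
eef_pos: [575.4, -0.2, 64.0]
tool_rot: [-1.086, 1.571, -2.916]
force: [-0.8, -0.3, 0.1]
width: 26.0
```

Run:
```python
from h import *
s,M=st()
snap('scene','s9.png',(230,200,310,270),9)
snap('top','t9.png',(256,230,306,280),14)
```

```text
t 9.43 tcp [ 5.754e+02 -2.000e-01  6.400e+01] xaxis [-0. -0. -1.] zaz -104.8 r 50.0 th -15.6 F [-0.8 -0.3  0.1] w 26.0 qd 0.005
```

View pics/s9.png

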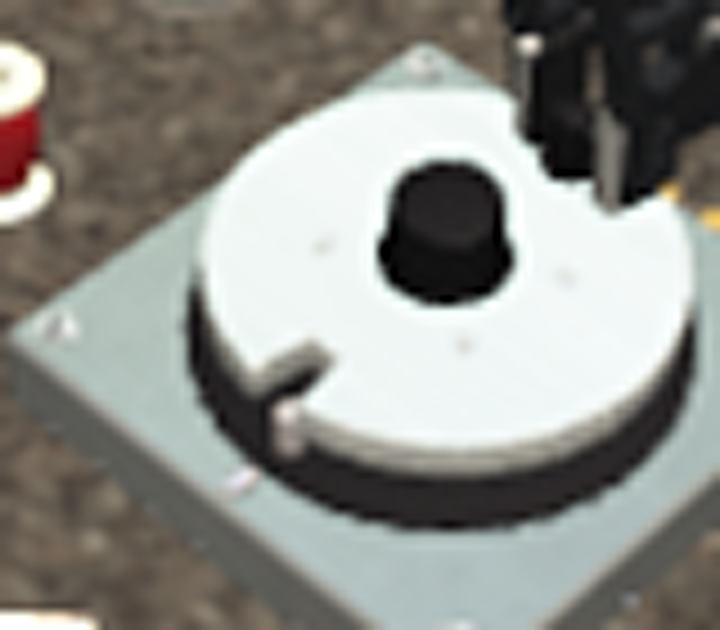

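View pics/t9.png

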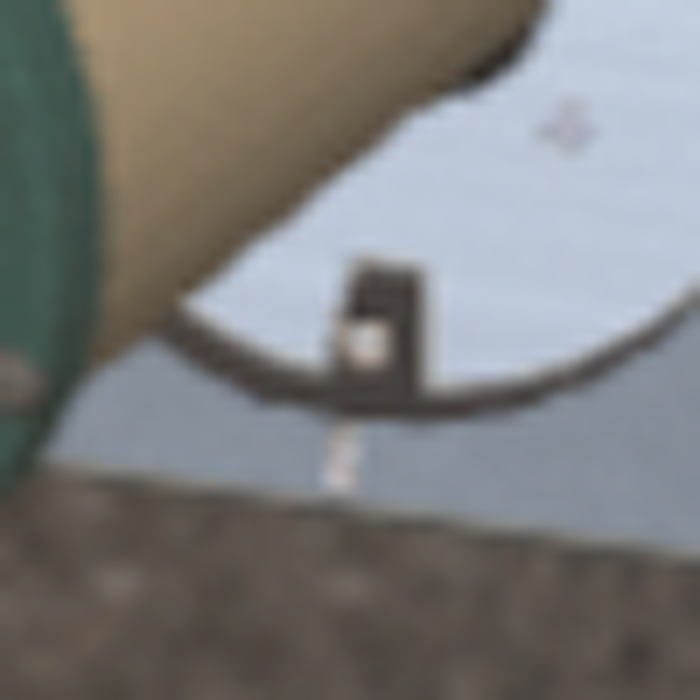

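The top crop now shows the bright pin top at (364,340) inside the notch, which spans about 335–420. I'll work out the remaining offset with parallax included.

Run:
```python
from h import *
f=lambda X:((proj('top',X)-[256,230]+.5)*14-.5).round(1)
for ctr in ([526.8,13.7],[527.2,13.2]):
  r=-.111
  g=lambda x,y,z:f([ctr[0]+x*np.cos(r)-y*np.sin(r),ctr[1]+x*np.sin(r)+y*np.cos(r),z])
  print('pin',g(-58,0,46))
  for da in (-2,0,2,3):
    out=[]
    for x,y,z in((-58,7.25,60),(-58,-7.25,60),(-58,7.25,48),(-58,-7.25,48),(-46,5.75,60),(-46,-5.75,60)):
      t=np.radians(da); out.append(g(x*np.cos(t)-y*np.sin(t),x*np.sin(t)+y*np.cos(t),z))
    print(da,np.array(out).tolist())
  print('rib',g(-70,0,32),g(-80,0,32))
```

```text
pin [367.7 341.9]
-2 [[319.4, 327.7], [409.5, 343.8], [312.0, 331.4], [401.1, 347.2], [340.9, 254.5], [412.3, 267.2]]
0 [[331.8, 331.3], [422.4, 344.2], [324.3, 335.0], [413.8, 347.7], [350.8, 257.4], [422.5, 267.6]]
2 [[344.3, 334.5], [435.2, 344.2], [336.6, 338.1], [426.5, 347.6], [360.6, 259.9], [432.6, 267.5]]
3 [[350.6, 335.9], [441.6, 344.0], [342.8, 339.5], [432.9, 347.5], [365.6, 261.0], [437.7, 267.4]]
rib [349.3 419.5] [341.5 481.1]
pin [370.9 339.5]
-2 [[322.6, 325.3], [412.7, 341.3], [315.2, 329.0], [404.3, 344.8], [344.1, 252.1], [415.5, 264.8]]
0 [[335.0, 328.9], [425.6, 341.7], [327.4, 332.6], [417.0, 345.2], [353.9, 254.9], [425.6, 265.1]]
2 [[347.5, 332.1], [438.4, 341.7], [339.8, 335.7], [429.7, 345.2], [363.8, 257.4], [435.8, 265.1]]
3 [[353.8, 333.5], [444.8, 341.5], [346.0, 337.1], [436.0, 345.0], [368.8, 258.6], [440.9, 265.0]]
rib [352.4 417.2] [344.6 478.7]
```

The residual is about +1° (0.8 mm at the post), already inside tolerance. I'll nudge it once, back off the post and lift clear.

{"op": "servo_tool", "data": {
  "rows": [
    {"dx":0,"dy":0,"dz":0.001,"wx":0,"wy":0,"wz":0,"fingers":0.7},
    {"dx":0,"dy":0,"dz":0,"wx":0,"wy":0,"wz":0,"fingers":0.7},
    {"dx":0,"dy":0,"dz":-0.008,"wx":0,"wy":0,"wz":0,"fingers":0.7},
    {"dx":0,"dy":0,"dz":0,"wx":0,"wy":0,"wz":0,"fingers":0.7},
    {"dx":-0.06,"dy":0,"dz":0,"wx":0,"wy":0,"wz":0,"fingers":0.7}
  ]
}}

```text
clock: 10.15
eef_pos: [574.5, 5.6, 106.9]
tool_rot: [-1.325, 1.564, 3.128]
force: [0.9, 1.4, 1.1]
width: 25.5
```

{"op": "servo_tool", "data": {
  "rows": [
    {"dx":-0.06,"dy":0,"dz":0,"wx":0,"wy":0,"wz":0,"fingers":1},
    {"dx":0,"dy":0,"dz":0,"wx":0,"wy":0,"wz":0,"fingers":1},
    {"dx":0,"dy":0,"dz":0,"wx":0,"wy":0,"wz":0,"fingers":1},
    {"dx":0,"dy":0,"dz":0,"wx":0,"wy":0,"wz":0,"fingers":1}
  ]
}}

```text
clock: 10.65
eef_pos: [575.8, 5.1, 152.8]
tool_rot: [-1.423, 1.568, 3.029]
force: [0.8, 0.5, -1.5]
width: 0.1
```

Run:
```python
from h import *
s,M=st(); p=s['eef_pos']
d=np.array([527.2,13.3,p[2]])-p; print('shift units',(M.T@d/750).round(4))
snap('scene','s10.png',(230,200,310,270),9)
snap('top','t10.png',(256,230,306,280),14)
snap('wrist','w10.png',None,1.5)
```

```text
t 10.65 tcp [575.8   5.1 152.8] xaxis [-0.002  0.    -1.   ] zaz -104.9 r 49.3 th -9.4 F [ 0.8  0.5 -1.5] w 0.1 qd 0.003
shift units [ 0.0002 -0.0655  0.0061]
```

View pics/t10.png

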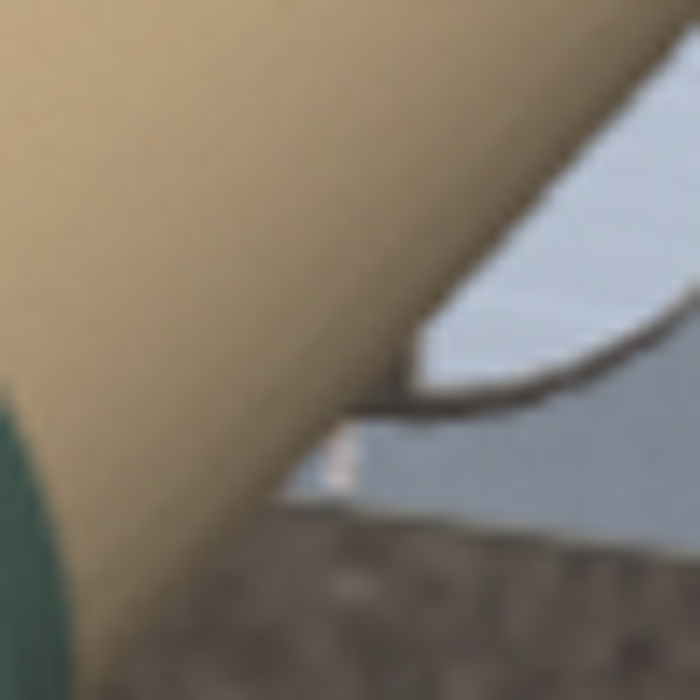

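View pics/w10.png

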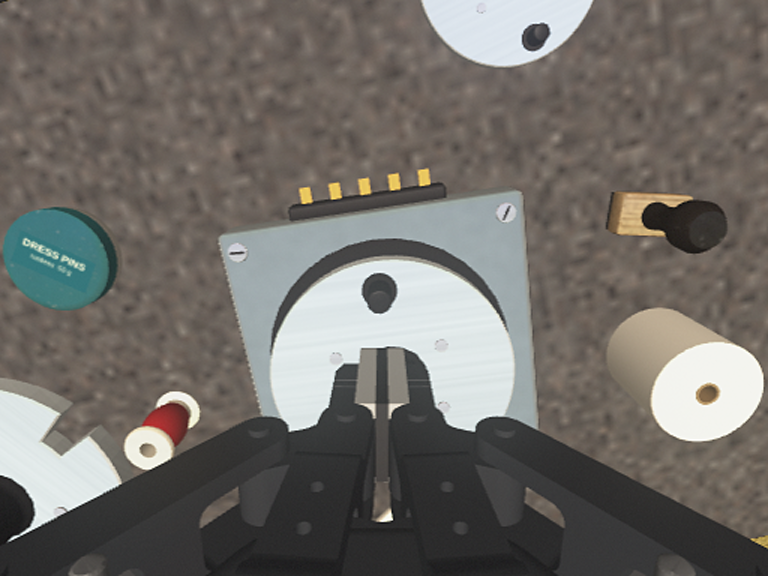

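The notch's right edge is now at 413 against a predicted 411 when aligned. I'm moving over the cap with the fingers shut, then down to just above it.

{"op": "servo_tool", "data": {
  "rows": [
    {"dx":0,"dy":-0.0655,"dz":0.006,"wx":0,"wy":0,"wz":0,"fingers":1},
    {"dx":0,"dy":0,"dz":0,"wx":0,"wy":0,"wz":0,"fingers":1},
    {"dx":0.05,"dy":0,"dz":0,"wx":0,"wy":0,"wz":0,"fingers":1},
    {"dx":0.035,"dy":0,"dz":0,"wx":0,"wy":0,"wz":0,"fingers":1},
    {"dx":0,"dy":0,"dz":0,"wx":0,"wy":0,"wz":0,"fingers":1}
  ]
}}

```text
clock: 11.42
eef_pos: [527.4, 13.1, 88.8]
tool_rot: [-1.245, 1.568, -3.077]
force: [-0.1, -0.7, -0.9]
width: 0.1
```

Run:
```python
from h import *
s,M=st(); p=s['eef_pos']
d=np.array([527.2,13.3,p[2]])-p; print('shift units',(M.T@d/750).round(4))
snap('scene','s11.png',(230,190,310,270),8)
snap('wrist','w11.png',None,1.5)
```

```text
t 11.43 tcp [527.4  13.1  88.8] xaxis [-0.003 -0.    -1.   ] zaz -104.9 r 0.2 th -31.5 F [-0.1 -0.7 -0.9] w 0.1 qd 0.051
shift units [ 0.     -0.0003 -0.0002]
```

View pics/s11.png

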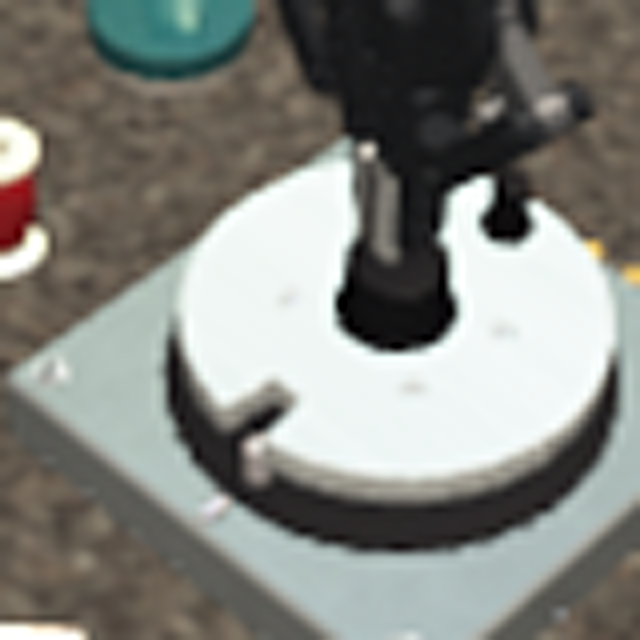

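View pics/w11.png

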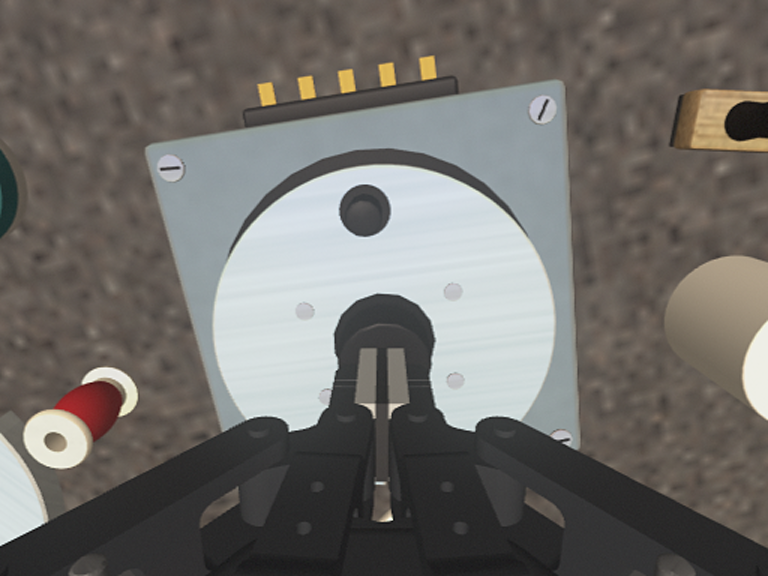

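Tip is centred over the cap. I'm pressing in small steps and watching the force.

{"op": "servo_tool", "data": {
  "rows": [
    {"dx":0.004,"dy":0,"dz":0,"wx":0,"wy":0,"wz":0,"fingers":1},
    {"dx":0.004,"dy":0,"dz":0,"wx":0,"wy":0,"wz":0,"fingers":1},
    {"dx":0.004,"dy":0,"dz":0,"wx":0,"wy":0,"wz":0,"fingers":1},
    {"dx":0.003,"dy":0,"dz":0,"wx":0,"wy":0,"wz":0,"fingers":1},
    {"dx":0,"dy":0,"dz":0,"wx":0,"wy":0,"wz":0,"fingers":1}
  ]
}}

```text
clock: 12.15
eef_pos: [528.4, 13.2, 79.1]
tool_rot: [2.266, 1.57, 0.435]
force: [0.7, 0.4, 0.7]
width: 0.0
```

{"op": "servo_tool", "data": {
  "rows": [
    {"dx":0.002,"dy":0,"dz":0,"wx":0,"wy":0,"wz":0,"fingers":1},
    {"dx":0.002,"dy":0,"dz":0,"wx":0,"wy":0,"wz":0,"fingers":1},
    {"dx":0.002,"dy":0,"dz":0,"wx":0,"wy":0,"wz":0,"fingers":1},
    {"dx":0,"dy":0,"dz":0,"wx":0,"wy":0,"wz":0,"fingers":1}
  ]
}}

```text
clock: 12.65
eef_pos: [528.3, 13.2, 74.5]
tool_rot: [1.998, 1.57, 0.166]
force: [0.7, 1.3, 2.6]
width: -0.1
```

Run:
```python
from h import *
s,M=st()
snap('scene','s12.png',(230,190,310,270),8)
```

```text
t 12.65 tcp [528.3  13.2  74.5] xaxis [ 0.  0. -1.] zaz -104.9 r 1.1 th -1.2 F [0.7 1.3 2.6] w -0.1 qd 0.002
```

View pics/s12.png

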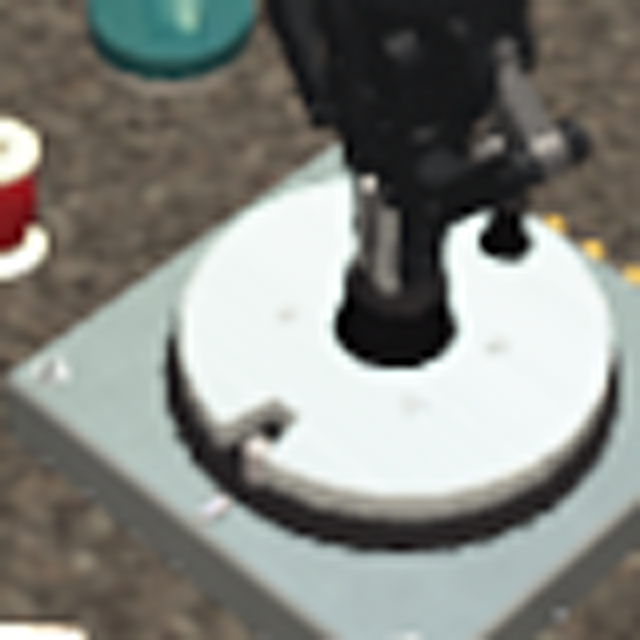

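The disc has gone down past the pin's blocking depth, at low force. I'm pressing on to the stop.

{"op": "servo_tool", "data": {
  "rows": [
    {"dx":0.002,"dy":0,"dz":0,"wx":0,"wy":0,"wz":0,"fingers":1},
    {"dx":0.002,"dy":0,"dz":0,"wx":0,"wy":0,"wz":0,"fingers":1},
    {"dx":0.002,"dy":0,"dz":0,"wx":0,"wy":0,"wz":0,"fingers":1},
    {"dx":0,"dy":0,"dz":0,"wx":0,"wy":0,"wz":0,"fingers":1}
  ]
}}

```text
clock: 13.2
eef_pos: [528.3, 13.2, 70.1]
tool_rot: [2.382, 1.57, 0.551]
force: [0.1, 1.6, 5.2]
width: 0.2
```

{"op": "servo_tool", "data": {
  "rows": [
    {"dx":0.002,"dy":0,"dz":0,"wx":0,"wy":0,"wz":0,"fingers":1},
    {"dx":0,"dy":0,"dz":0,"wx":0,"wy":0,"wz":0,"fingers":1}
  ]
}}

```text
clock: 13.45
eef_pos: [528.4, 13.1, 70.0]
tool_rot: [2.741, 1.569, 0.91]
force: [-1.8, 2.8, 17.8]
width: 0.4
```

It stops at z = 70.0 with the force rising to 18 N, so the disc is on its stop. I'm lifting straight off and checking.

{"op": "servo_tool", "data": {
  "rows": [
    {"dx":-0.01,"dy":0,"dz":0,"wx":0,"wy":0,"wz":0,"fingers":1},
    {"dx":-0.05,"dy":0,"dz":0,"wx":0,"wy":0,"wz":0,"fingers":1},
    {"dx":-0.07,"dy":0,"dz":0,"wx":0,"wy":0,"wz":0,"fingers":1},
    {"dx":-0.07,"dy":0,"dz":0,"wx":0,"wy":0,"wz":0,"fingers":1},
    {"dx":-0.02,"dy":0.06,"dz":0,"wx":0,"wy":0,"wz":0,"fingers":1}
  ]
}}

```text
clock: 14.08
eef_pos: [570.8, 2.1, 236.2]
tool_rot: [2.722, 1.569, 0.891]
force: [2.0, -0.3, -0.5]
width: -0.0
```

{"op": "servo_tool", "data": {
  "rows": [
    {"dx":0,"dy":0,"dz":-0.08,"wx":0,"wy":0,"wz":0,"fingers":0},
    {"dx":0,"dy":0,"dz":-0.08,"wx":0,"wy":0,"wz":0,"fingers":0},
    {"dx":0,"dy":0,"dz":-0.08,"wx":0,"wy":0,"wz":0,"fingers":0},
    {"dx":0,"dy":0,"dz":0,"wx":0,"wy":0,"wz":0,"fingers":0},
    {"dx":0,"dy":0,"dz":0,"wx":0,"wy":0,"wz":0,"fingers":0}
  ]
}}

```text
clock: 14.7
eef_pos: [617.2, 174.4, 232.8]
tool_rot: [-0.346, 1.568, -2.178]
force: [0.0, -0.6, -0.6]
width: 85.0
```

Run:
```python
from h import *
s,M=st()
snap('scene','s13.png',(210,180,350,300),5)
snap('top','t13.png',(216,160,356,300),5)
f=lambda X:((proj('scene',X)-[210,180]+.5)*5-.5).round(1)
for z in(82,70): print('cap',z,f([527.2,13.3,z]))
for z in(80,68): print('post',z,f([527.2+49.7,13.3-5.5,z]))
```

```text
t 14.7 tcp [617.2 174.4 232.8] xaxis [-0.001 -0.002 -1.   ] zaz -105.0 r 184.6 th 60.8 F [ 0.  -0.6 -0.6] w 85.0 qd 0.025
cap 82 [349.7 206.4]
cap 70 [348.7 224.2]
post 80 [418.9 157.4]
post 68 [417.3 175.1]
```

View pics/s13.png

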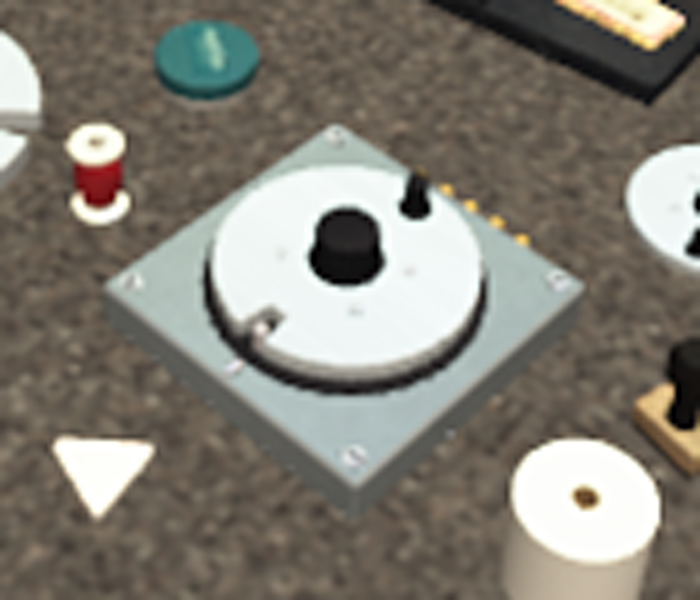

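View pics/t13.png

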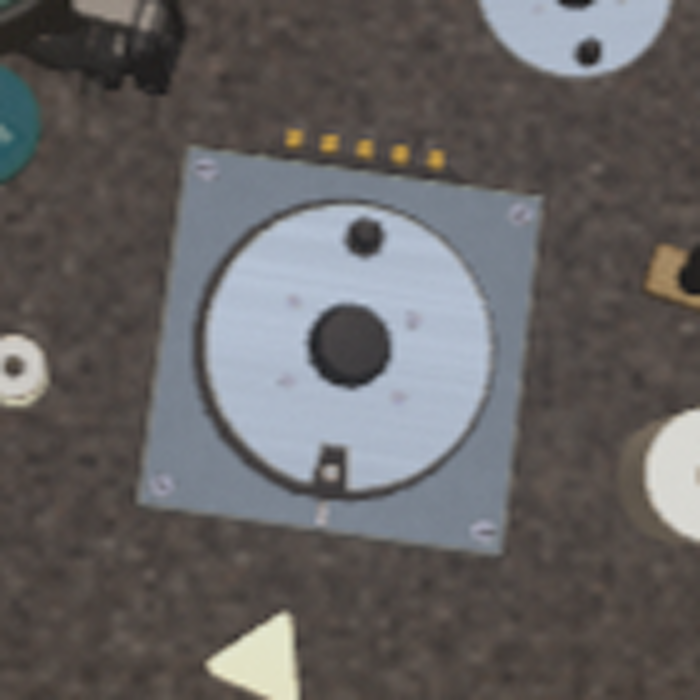

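Scene crop: the cap top is at (347,226) and the post top at (416,174). The fully-home predictions are (349,224) and (417,175). The top crop shows the pin at (330,470), centred in the notch, the bystanders in place and the gripper clear. Handing in.

```bash
python3 -c "
from cell import ctrl
print(ctrl.finish_job())"
```

```text
the job is handed in; nothing more can be done
None
```

The disc is seated on the key pin, and I handed the job in at about 15 s of the 64 s allowed.

**What I did:** I placed the part-open fingertips either side of the finger post and pushed it about 160° clockwise, until the pin showed inside the notch. Then I lifted clear, shut the fingers and pressed the hub cap down to its stop. I withdrew with the gripper open and touching nothing.

**Last checks:**
- **Depth:** the fingertips stopped at 70.0 mm, the stated fully-home height, with the force rising to about 18 N.
- **Position:** in the final scene picture, the cap and post tops lie within about half a camera pixel of where they should be when fully home. The top view shows the pin in the middle of the notch.
- **Surroundings:** the bystanders visible in the final close-up pictures stand where they were.

**Mishaps:** the first move calls were refused because of missing keys, and nothing moved. One wrist measurement was off by about 8 mm because the arm was still settling; I took it again and it then agreed with the top view. The other checks agreed with each other.

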